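# Park the force test stand after its calibration check

## Robot

A 6-joint arm with a two-finger parallel gripper is mounted at the origin on the work surface. World frame = base frame: x ahead of the robot, y to its left, z up, the work surface at z = 0. Lengths are in mm, angles in rad, forces in N, time in s.
With the tool pointing down it reaches from about 275 to 825 mm from the base axis. Payload 5.2 kg.
Tool frame: the origin (TCP) lies at the very end of the fingers, on their centre line; the grasp point (between the pads) lies 19 mm behind it; z points along the fingers, y is the line along which they close (so a half turn about z gives the same grasp; the last joint's range is limited). The gripper opens to 93 mm and grips with 3 to 60 N. Pads are 15 mm wide; open, the fingers measure 128 mm over their backs; the gripper's body (75 mm by 188 mm) begins 65 mm behind the grasp point.
Start: joints at [1.065, 0.259, 1.535, -0, 1.348, -0.203], TCP at [163.985, 524.99, 218.653] pointing down, gripper open.
Joint ranges: [-3.14, 3.14], [-0.91, 2.08], [0.19, 2.58], [-1.22, 4.36], [0.22, 2.71], [-3.12, 3.12]. Speed limits (rad/s): [2.57, 2.57, 3.14, 3.14, 3.14, 3.14].

## Interface

Orientations are given as [roll, pitch, yaw] about the fixed x, y, z axes, in that order (R = Rz(yaw) Ry(pitch) Rx(roll)).
In Python, from bench import robot gives the robot as it stands. The module is installed in compiled form; this text tells all that it offers. Calls block until the motion is done:
- robot.move_ptp(position, orientation): joint-space move of the TCP to a pose.
- robot.move_linear(position, ori=None, speed=150, f_stop=None): straight line of the TCP; ori=None keeps the orientation; speed is the mean speed in mm/s. With f_stop (N) it stops when the force on the tool has changed by that much, and returns True; else False.
- robot.move_j(angles): joint-space move.
- robot.move_gripper(opening): opening from 0.0 (shut) to 1.0 (fully open); the grip force is fixed at half the most; returns when the fingers have stopped.
- robot.sleep(seconds).
- robot.inverse_kinematics(position, orientation): joint angles nearest the present ones, or None.
- robot.get_image(name): name is "side" or "top"; returns a dict with "img" (400x640x3 uint8, blue, green, red), "fovy" (degrees; the focal length in pixels is half the picture's height over the tangent of half this angle, whatever the lens; pixels are square), "cx", "cy" (the principal point, pixels), "eye" and "orientation" of the camera in the world. Camera axes: x right, y down, z forward; pixel columns grow to the right and rows downward; lengths in mm; the calibration is good to about 2 mm. A picture is of the moment at which its call begins. There is no depth.
A pose or a line that the arm cannot do raises robot.MotionError and nothing moves.
- robot.hand_in(): hands the job in; it is judged then, once.
Readings, each from a call of its own:
- robot.current_t(): time.
- robot.current_qpos(): joint angles.
- robot.current_joint_vel(): joint speeds.
- robot.current_joint_efforts(): joint torques, N m.
- robot.current_tcp_pos(): TCP position.
- robot.current_eef_rot(): TCP orientation.
- robot.current_contact_force(): force on the tool from outside, world axes, zero at the start.
- robot.current_ft_torque(): the same for the moment, N m.
- robot.current_gripper_width(): opening from 0.0 (shut) to 1.0 (fully open).
- robot.current_finger_force(): force on a finger pad.
Only numpy, scipy, OpenCV 4.12 (cv2) and the standard library are available. Lean on these libraries where they do the work, as an engineer would, in place of code of your own. Each camera call takes 0.05 s, during which the arm holds its last target. There are 200 camera calls.

## Task

The calibration check on the hand-wound force test stand is finished. First lift the test weight up and off the load cell's upturned hook without straining the hook, and set it down upright, not dropped, in the empty middle bay of the weight tray. Then wind the handwheel on top of the stand until the crosshead has come down to rest on the rubber buffer of the stop collar, stopping before the buffer is squashed hard, and leave everything else where it stands.

Things in the scene. Friction and masses are not known exactly. Their poses are not given: they have to be found in the camera images.
- stand: Grey hand-wound force test stand, fixed: base plate 250 x 180 x 20 mm, two upright guide columns (16 mm thick, 100 mm apart) with a lead screw between them, a yoke across their tops at 226 to 256 mm, a handwheel above. Origin: centre of the base's underside. The hook points to its -x (front), y runs across the columns, z is up. Columns and screw stand in the plane x = +55 mm.
- crosshead: Grey block 50 x 145 x 48 mm sliding on the guide columns. Origin: centre of its underside, 125 mm above the bench at the start; axes as the stand's. An aluminium load-cell bar (26 mm wide, 22 mm high) reaches forward to x = -115 mm at z = 15 to 37 mm and carries the hook. It sinks 10 mm for each clockwise turn of the wheel.
- hook_seat (a point): Seat of the upturned steel hook (8 mm round rod): top of the rod at its lowest point, where the weight's bail hangs, 28 mm in front of the load-cell bar's end. Carried by the crosshead; axes as the stand's: the tip is on the -x side, the opening upwards. Nothing stands above the hook.
- hook_tip (a point): Top of the hook's upturned tip, 26 mm higher than the seat and 24 mm further out (-x of the stand). The weight must rise more than 26 mm for its bail to clear the tip; after 54 mm its cylinder would meet the hook from below.
- test_weight_mid (a point): Test weight: steel cylinder 46 mm in diameter, 34 mm high, with an upright wire bail (6 mm wire) on top; 102 mm high in all, about 0.5 kg. Point: on its axis, 51 mm above its underside, 51 mm below the bail's top. The bail's two upright legs stand at y = -15 and +15 mm (36 mm over the outsides), to be pinched together across y. It hangs on the hook at the start.
- empty_bay (a point): Floor centre of the empty middle bay of the wooden weight tray, 6 mm above the bench. The tray is fixed, 216 x 80 mm outside (long side along this point's x axis) with walls 24 mm high; its three bays lie in a row along x, each 64 mm (x) by 68 mm (y) inside, 70 mm apart. The end bays hold the two knob weights.
- handwheel (a joint): Angle of the aluminium handwheel (128 mm in diameter) in rad, 0 at the start; it grows as the wheel turns clockwise seen from above, which lowers the crosshead by 10 mm a turn (1.59 mm per rad). Friction about 0.08 N m; it stays where it is left unless a squashed buffer pushes it back.
- wheel_axis (a point): Point on the handwheel's vertical axis at the height of the middle of the crank handle, 305 mm above the bench.
- crank_mid (a point): Middle of the wheel's upright black crank handle: a cylinder 20 mm in diameter and 46 mm high that revolves freely on its spindle, 48 mm from the wheel's axis. The wheel's rim lies 26 mm below this point, the handle's top 23 mm above it; nothing stands above the wheel.
- stop_collar: Steel stop collar on the stand's -y guide column, 38 mm in diameter, 18 mm high, with a black rubber buffer 16 mm thick and 34 mm wide on top. Origin: centre of the buffer's top face; 12 to 28 mm below the crosshead's underside at the start; the collar holds its place. The crosshead's underside comes to rest on the buffer, which gives about 2.5 mm under 50 N and 8 mm under 250 N.
- knob_weight_a: Bystander: larger steel knob weight, 50 mm in diameter, 62 mm high, in an end bay of the tray. Origin: centre of its underside.
- knob_weight_b: Bystander: smaller steel knob weight, 38 mm in diameter, 50 mm high, in the other end bay. Origin: centre of its underside.
- screwdriver: Bystander: screwdriver lying on the bench, on the near side of the stand.
- tape_roll: Bystander: roll of black tape lying flat, 72 mm in diameter, 19 mm high. Origin: centre of its underside.
- jar: Bystander: glass jar with a steel cap, 60 mm in diameter, 75 mm high. Origin: centre of its underside.
- mug: Bystander: white mug, 80 mm in diameter, 92 mm high. Origin: centre of its underside.
- handset: Bystander: black telephone handset lying on the bench, about 215 mm long. Origin: centre of its underside.
Things that resemble listed ones, but are neither listed nor needed, are in the scene too. Leave any red or yellow look-alike of the part that bears test_weight_mid alone.

How it is judged (in metres and radians):
On the way, in this order (a step that is already met when the one before it is completed fails the run):
1. the test weight hangs free of the hook, lifted over its tip (z of test_weight_mid in the frame of hook_seat above -0.021 m and contact force between test_weight and crosshead below 0.1 N and contact force between the fingers and test_weight above 0.5 N).
2. the test weight stands upright and let go in the empty middle bay of the tray (horizontal distance between test_weight_mid and empty_bay below 0.016 m and z of test_weight_mid in the frame of empty_bay below 0.055 m and angle between test_weight_mid's own z axis and vertical below 0.1 rad and linear speed of test_weight below 0.03 m/s and contact force between the fingers and test_weight below 0.1 N), for 0.2 s.
3. the crosshead rests on the stop collar's buffer (contact force between crosshead and stop_collar above 2 N), for 0.2 s.
At the end, for the whole second after the job is handed in: The test weight stands upright (within 0.1 rad), still and let go on the floor of the tray's middle bay (axis within 16 mm of its centre), and the crosshead rests on the stop collar's buffer (pressing with more than 2 N), the wheel still (all of step 2 and contact force between crosshead and stop_collar above 2 N and velocity of joint handwheel between -0.05 and 0.05 rad/s); the robot touches nothing.
It fails at once if the hook is strained: the weight pulls or knocks on it with more than 40 N (contact force between test_weight and crosshead above 40 N).
It fails at once if the test weight is dropped: it falls freely by more than about 2 cm (contact force between the fingers and test_weight below 0.2 N and linear speed of test_weight above 0.6 m/s).
It fails at once if the stop's buffer is squashed hard: more than 250 N (about 8 mm, half its thickness) (contact force between crosshead and stop_collar above 250 N).
It fails at once if a bystander is moved by more than 25 mm (distance of any of knob_weight_a, knob_weight_b, screwdriver, tape_roll, jar, mug, handset from where it was at the start of the episode above 0.025 m).
It also fails if it takes over 72 s, if anything falls off the work surface, if the arm or the gripper's body presses on something with over 40 N, if the wrist force passes 120 N, or if a joint passes its speed limit or range.

## Working session

There is one attempt and no reset: what is moved stays moved. The work goes in short steps, each a Python script; the robot and the scene stay as the last script left them, time stands still between calls to the robot, and variables do not carry over. Pictures are saved under pics/ and viewed, at most 10 in all, crops included, and the job is handed in when it is done.

```bash
mkdir -p pics; cat > h.py <<'E'
import numpy as np, cv2
from scipy.spatial.transform import Rotation as R
from bench import robot
def grab(n):
    d=robot.get_image(n); return d
def cam(d):
    f=200/np.tan(np.radians(d["fovy"])/2)
    o=np.array(d["orientation"],float)
    M=R.from_euler('xyz',o).as_matrix() if o.size==3 else o.reshape(3,3)
    return f,M,np.array(d["eye"],float)
def ray(d,u,v):
    f,M,e=cam(d); r=M@np.array([(u-d["cx"])/f,(v-d["cy"])/f,1]); return e,r/np.linalg.norm(r)
def onz(d,u,v,z):
    e,r=ray(d,u,v); return e+r*(z-e[2])/r[2]
def proj(d,p):
    f,M,e=cam(d); c=M.T@(np.array(p,float)-e); return d["cx"]+f*c[0]/c[2], d["cy"]+f*c[1]/c[2]
def tri(d1,a,d2,b):
    e1,r1=ray(d1,*a); e2,r2=ray(d2,*b)
    s=np.linalg.lstsq(np.c_[r1,-r2],e2-e1,rcond=None)[0]
    p,q=e1+r1*s[0],e2+r2*s[1]; return (p+q)/2,np.linalg.norm(p-q)
E
python3 - <<'E'
from h import *
import pickle
for n in("top","side"):
    d=grab(n); cv2.imwrite(f"pics/{n}0.png",d["img"]); pickle.dump(d,open(f"{n}0.pkl","wb"))
    print(n,d["fovy"],d["cx"],d["cy"],d["eye"],d["orientation"])
print(robot.current_t(),robot.current_eef_rot())
E
```

```text
top 51.862196753994624 314.9328913564657 198.0878219060522 [ 283.87130301   43.69921216 1483.51259208] [-2.95254742 -0.00419011 -1.55139499]
side 45.961418859360954 318.09349658894627 200.22120102609418 [ 202.55362816 -845.44689887  789.59961122] [-2.13114263  0.00888916 -0.3492036 ]
0.1 [-3.14001023e+00 -3.38776895e-04  2.83880673e+00]
```

View pics/top0.png

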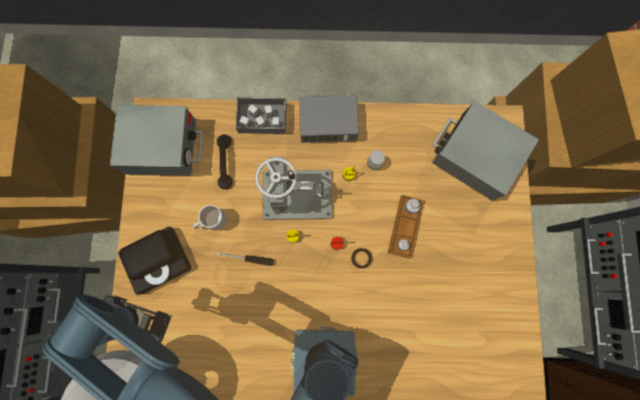

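View pics/side0.png

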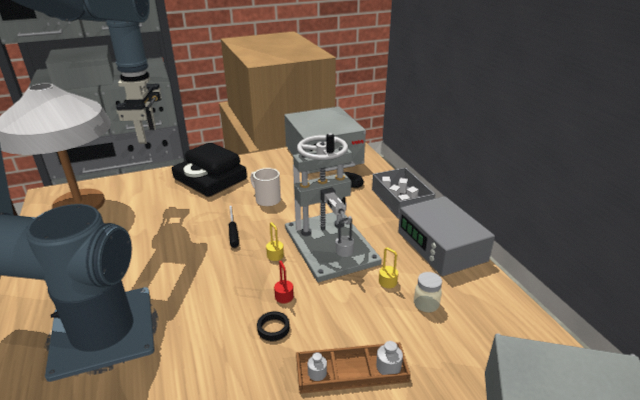

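The top view shows the stand at about (298,192) with its wheel at (276,178) and hook facing right (-y), and the tray at (406,227). The side view shows the wheel at (323,147), crank handle at (330,143), weight at (345,245) and tray at (352,367). Next I'll zoom in.

```bash
python3 - <<'E'
import cv2
t=cv2.imread("pics/top0.png")[145:265,245:435]; cv2.imwrite("pics/topc.png",cv2.resize(t,None,fx=4.2,fy=4.2,interpolation=cv2.INTER_CUBIC))
s=cv2.imread("pics/side0.png")[125:280,275:415]; cv2.imwrite("pics/sidec.png",cv2.resize(s,None,fx=3.8,fy=3.8,interpolation=cv2.INTER_CUBIC))
s=cv2.imread("pics/side0.png")[325:400,275:425]; cv2.imwrite("pics/sidet.png",cv2.resize(s,None,fx=4,fy=4,interpolation=cv2.INTER_CUBIC))
E
```

```text
(no output)
```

View pics/topc.png

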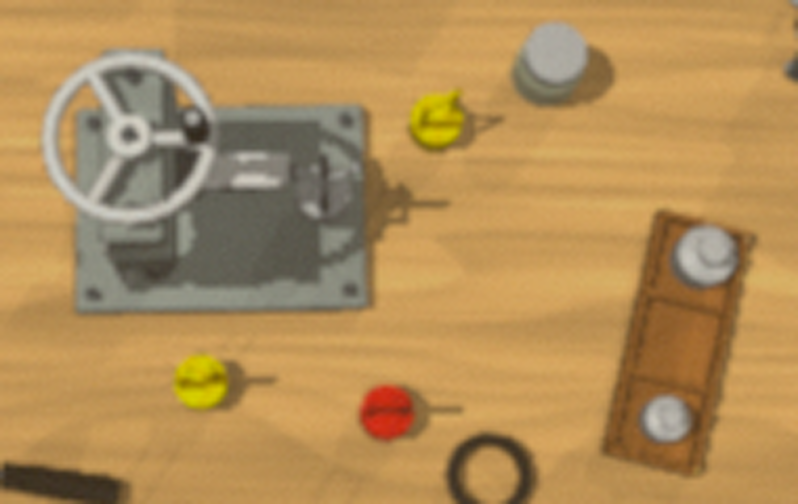

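View pics/sidec.png

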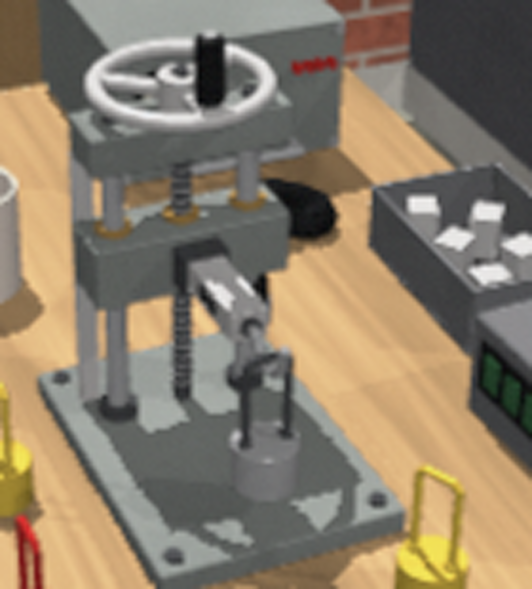

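The crops give clear plate corners, tray corners, the hub, the crank handle and the bail, so I can compute positions from these pixels.

```bash
cat > loc.py <<'E'
from h import *
import pickle
T=pickle.load(open("top0.pkl","rb"));S=pickle.load(open("side0.pkl","rb"))
tp=lambda u,v:(245+(u+.5)/4.2-.5,145+(v+.5)/4.2-.5)
sp=lambda u,v:(275+(u+.5)/3.8-.5,125+(v+.5)/3.8-.5)
E
python3 - <<'E'
from loc import *
np.set_printoptions(precision=1,suppress=True)
P=np.array([onz(T,*tp(*c),20)[:2] for c in [(77,108),(368,105),(372,310),(78,312)]])
print(P); c=P.mean(0); ax=(P[0]+P[3]-P[1]-P[2]); yaw=np.arctan2(ax[1],ax[0]); print("stand",c,np.degrees(yaw),np.linalg.norm(ax)/2)
X=np.array([np.cos(yaw),np.sin(yaw)])
print("axis pred",c+55*X,"seat pred",c-88*X)
print("hub top",onz(T,*tp(128,133),285), "tri",tri(T,tp(128,133),S,sp(177,75)))
print("crank top",onz(T,*tp(192,120),328),"side top tri",tri(T,tp(192,120),S,sp(209,37)))
print("bail top tri",tri(T,tp(323,185),S,sp(266,362)))
print("cyl top/bottom side", proj(S,[*(c-88*X),0]))
e,r=ray(S,*sp(266,362)); s=((c-88*X)[0]-e[0])/r[0];print("bail side ray at x",e+r*s)
s=((c-88*X)[1]-e[1])/r[1];print("bail side ray at y",e+r*s)
Q=np.array([onz(T,*tp(*c),24)[:2] for c in [(657,210),(755,237),(700,475),(603,452)]])
print(Q); a=(Q[0]+Q[1]-Q[2]-Q[3])/2; print("tray",Q.mean(0),np.degrees(np.arctan2(a[1],a[0])),np.linalg.norm(a))
B=np.array([onz(T,*tp(*c),24)[:2] for c in [(650,298),(724,314),(702,388),(632,376)]]);print("bay",B.mean(0))
E
```

```text
[[663.7 235.6]
 [671.7 -18.5]
 [491.  -24. ]
 [484.2 227. ]]
stand [577.6 105.1] 91.66208137335971 252.66292747560178
axis pred [576. 160.] seat pred [580.2  17.1]
hub top [577.3 163.7 285. ] tri (array([576.3, 164.8, 279.8]), np.float64(4.6123601796530345))
crank top [576.9 115.7 328. ] side top tri (array([577.3, 115.8, 326.8]), np.float64(0.12492807263753551))
bail top tri (array([576.7,  20.8, 140.9]), np.float64(6.881756647704585))
cyl top/bottom side (np.float64(343.9924976068534), np.float64(265.77820628136357))
bail side ray at x [580.2  20.5 141.2]
bail side ray at y [578.7  17.1 143.7]
[[ 582.3 -268.6]
 [ 560.3 -352.5]
 [ 356.5 -300.1]
 [ 374.  -219.1]]
tray [ 468.3 -285.1] -13.882345031802783 212.24751370528185
bay [ 466.6 -283.3]
```

View pics/sidet.png

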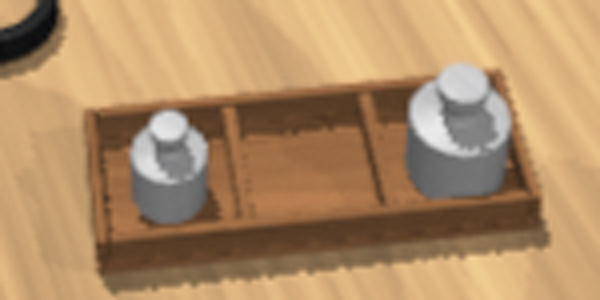

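```bash
python3 - <<'E'
from h import *
np.set_printoptions(precision=2,suppress=True)
for y in (91.5,-88.5):
  for p in [(579,18,400),(579,18,89),(579,-60,130),(577,161-48,400),(577,161-48,292),(577,161+48,292),(625,161,292),(529,161,292)]:
    q=robot.inverse_kinematics(p,[np.pi,0,np.radians(y)]); print(y,p,None if q is None else np.array(q))
for y in(166.1,-13.9): print(y,robot.inverse_kinematics((467,-284,55),[np.pi,0,np.radians(y)]))
E
```

```text
91.5 (579, 18, 400) [-0.16  0.26  1.1   0.    1.78 -0.19]
91.5 (579, 18, 89) [-0.16  0.43  1.63 -0.    1.08 -0.19]
91.5 (579, -60, 130) [-0.29  0.39  1.58  0.    1.18 -0.32]
91.5 (577, 113, 400) [ 0.    0.28  1.07 -0.    1.79 -0.02]
91.5 (577, 113, 292) [ 0.    0.29  1.31  0.    1.54 -0.02]
91.5 (577, 209, 292) [ 0.17  0.34  1.24 -0.    1.56  0.14]
91.5 (625, 161, 292) [ 0.08  0.4   1.16 -0.    1.58  0.05]
91.5 (529, 161, 292) [ 0.09  0.23  1.4  -0.    1.52  0.07]
-88.5 (579, 18, 400) [-0.16  0.26  1.1  -0.    1.78  2.95]
-88.5 (579, 18, 89) [-0.16  0.43  1.63 -0.    1.08  2.95]
-88.5 (579, -60, 130) [-0.29  0.39  1.58 -0.    1.18  2.82]
-88.5 (577, 113, 400) None
-88.5 (577, 113, 292) None
-88.5 (577, 209, 292) [ 0.17  0.34  1.24  0.    1.56 -3.  ]
-88.5 (625, 161, 292) [ 0.08  0.4   1.16  0.    1.58 -3.09]
-88.5 (529, 161, 292) [ 0.09  0.23  1.4   0.    1.52 -3.07]
166.1 [-0.75  0.42  1.75  0.    0.98 -2.08]
-13.9 [-0.75  0.42  1.75 -0.    0.98  1.06]
```

```bash
python3 - <<'E'
from h import *
np.set_printoptions(precision=1,suppress=True)
o=[np.pi,0,np.radians(91.5)]
robot.move_ptp((300,350,430),o)
robot.move_ptp((579,18,400),o)
robot.move_linear((579,18,160),speed=250)
print(robot.current_tcp_pos(),robot.current_t())
a=grab("side");b=grab("top")
i1=cv2.resize(a["img"][140:290,265:425],(640,600),interpolation=cv2.INTER_CUBIC)
i2=cv2.resize(b["img"][130:260,270:310+0],(160,520))
cv2.imwrite("pics/pre.png",i1)
E
```

```text
[579.9  18.2 161.5] 3.9833
```

View pics/pre.png

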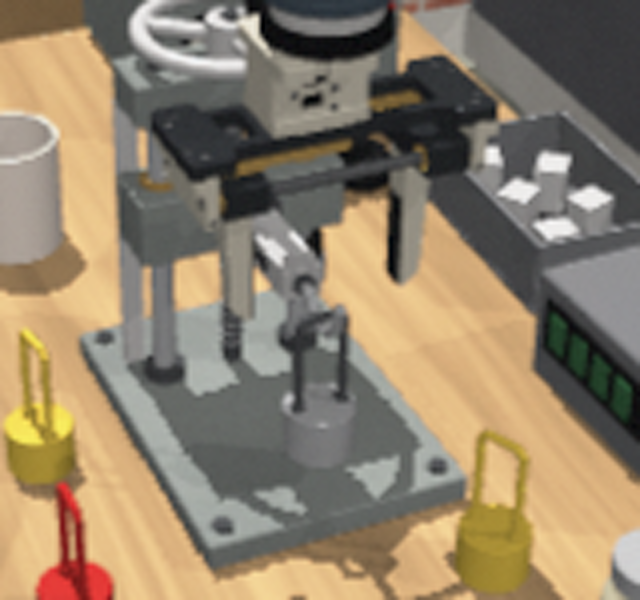

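The fingers straddle the bail: tips at (238,315) and (402,278), bail top at (322,318), well aligned. Now I'll descend, grip and lift.

```bash
python3 - <<'E'
from h import *
np.set_printoptions(precision=1,suppress=True)
print(robot.move_linear((579,18,89),speed=80,f_stop=8),robot.current_tcp_pos(),np.array(robot.current_contact_force()))
robot.move_gripper(0.5)
robot.move_gripper(0.0)
print(robot.current_gripper_width()*93,robot.current_finger_force(),np.array(robot.current_contact_force()),robot.current_tcp_pos())
p=np.array(robot.current_tcp_pos())
print(robot.move_linear((p[0],p[1],p[2]+10),speed=40,f_stop=20),np.array(robot.current_contact_force()),robot.current_finger_force())
print(robot.move_linear((p[0],p[1],p[2]+40),speed=60,f_stop=20),np.array(robot.current_contact_force()),robot.current_finger_force(),robot.current_tcp_pos())
a=grab("side");cv2.imwrite("pics/lift.png",cv2.resize(a["img"][140:290,265:425],(640,600),interpolation=cv2.INTER_CUBIC))
print(robot.current_t())
E
```

```text
False [579.5  17.9  89.5] [ 0.4 -0.3  0.7]
35.432602394252406 29.99995051883161 [0.6 0.6 0.3] [579.   17.9  89. ]
False [-0.5 -0.3 -5.5] 29.999049911275506
False [-0.2 -0.9 -5.9] 29.999036891385913 [578.9  18.  129.2]
7.4667
```

View pics/lift.png

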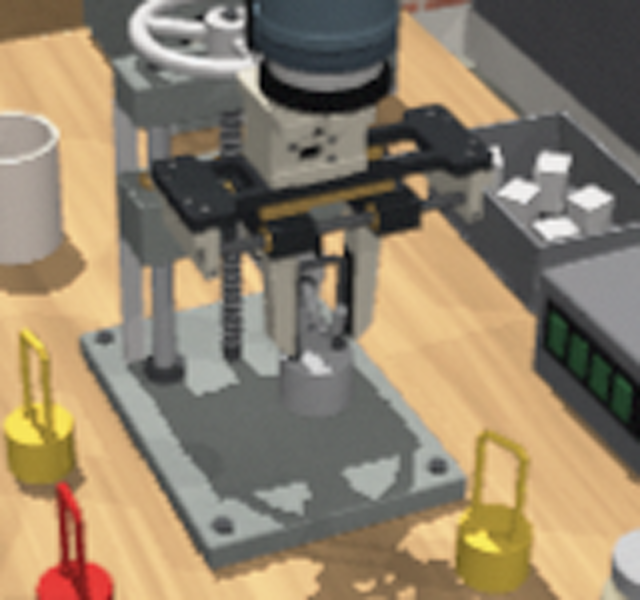

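The weight is free at (318,385) with the hook inside the bail, and the wrist carries its full weight. I'll slide it out forward and carry it to the tray.

```bash
python3 - <<'E'
from h import *
np.set_printoptions(precision=1,suppress=True)
p=np.array(robot.current_tcp_pos())
print(robot.move_linear((p[0]+2,p[1]-75,p[2]),speed=100,f_stop=8),robot.current_tcp_pos(),np.array(robot.current_contact_force()),robot.current_finger_force())
if robot.current_tcp_pos()[1]<-50:
    robot.move_linear((p[0]+2,p[1]-75,230),speed=200)
    o=[np.pi,0,np.radians(-13.9)]
    robot.move_ptp((467.5,-284,220),o)
    robot.move_linear((467.5,-284,85),speed=150)
    a=grab("side");b=grab("top")
    i1=cv2.resize(a["img"][270:400,270:430],(480,390),interpolation=cv2.INTER_CUBIC)
    i2=cv2.resize(b["img"][180:270,370:440],(303,390),interpolation=cv2.INTER_CUBIC)
    cv2.imwrite("pics/tray.png",np.hstack([i1,i2]))
    print(robot.current_tcp_pos(),robot.current_t(),robot.current_finger_force())
    for q in [(467.5,-284,6),(467.5,-284,40)]: print(proj(a,q),proj(b,q))
E
```

```text
False [580.5 -56.6 128.7] [ 0.3 -0.3 -6. ] 29.99904622323811
[ 468.3 -284.6   86.2] 11.425 29.999127136543393
(np.float64(350.11800466920135), np.float64(368.1931760313008)) (np.float64(404.90184971386805), np.float64(226.83173134439335))
(np.float64(350.59114852095564), np.float64(356.75132361595365)) (np.float64(407.0107091668422), np.float64(225.68323897280743))
```

View pics/tray.png

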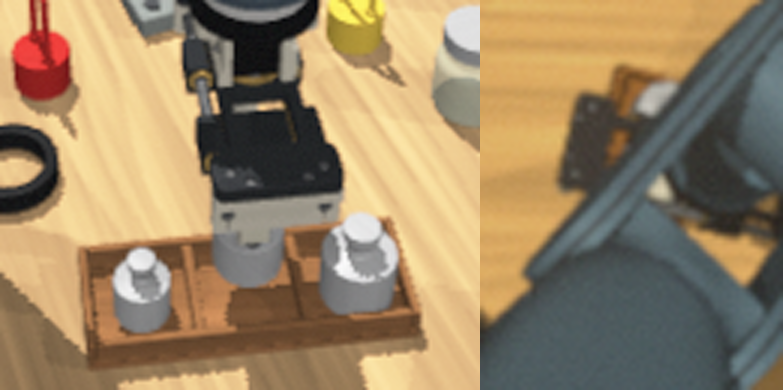

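The weight hangs centred between the dividers (weight axis at column 248, dividers at about 196 and 297), so I'll lower it and release.

```bash
python3 - <<'E'
from h import *
np.set_printoptions(precision=1,suppress=True)
F=lambda:np.array(robot.current_contact_force())
print(robot.move_linear((467.5,-284,62),speed=80,f_stop=6),F(),robot.current_tcp_pos())
print(robot.move_linear((467.5,-284,46),speed=20,f_stop=3),F(),robot.current_tcp_pos())
robot.move_gripper(0.65)
p=np.array(robot.current_tcp_pos()); print(F(),robot.current_gripper_width())
robot.move_linear((p[0],p[1],p[2]+130),speed=150)
robot.move_ptp((500,-120,400),[np.pi,0,np.radians(91.5)])
b=grab("top");a=grab("side")
i1=cv2.resize(a["img"][300:400,270:430],(480,300),interpolation=cv2.INTER_CUBIC)
i2=cv2.resize(b["img"][180:270,370:440],(233,300),interpolation=cv2.INTER_CUBIC)
i3=cv2.resize(a["img"][165:265,285:385],(500,500),interpolation=cv2.INTER_CUBIC)[:,:].copy()
cv2.imwrite("pics/placed.png",np.hstack([i1,i2]));cv2.imwrite("pics/collar.png",i3)
print(robot.current_t())
E
```

```text
False [ 1.  -0.9 -5.6] [ 467.2 -283.8   61.7]
True [-0.  -0.3  4. ] [ 467.4 -284.    50. ]
[ 0.4 -0.1 -0.2] 0.649438312220398
15.5833
```

View pics/placed.png

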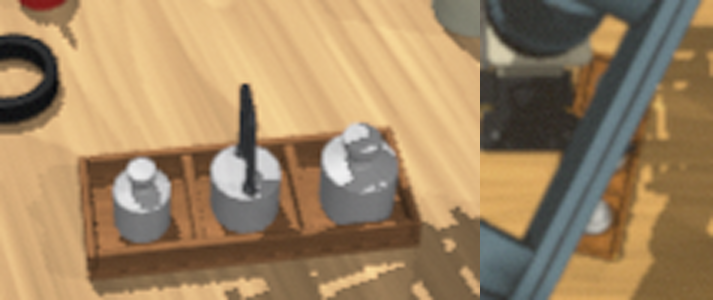

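The weight stands upright and centred in the middle bay. Next is the crank: grip it and try the first quarter turn, reading the forces.

```bash
cat > wind.py <<'E'
from h import *
import json
np.set_printoptions(precision=1,suppress=True)
F=lambda:np.array(robot.current_contact_force())
def wind(st,turn_deg,step=15,speed=90,ft_lim=None,gain=0.05,verbose=1):
    """st: c (2), a (deg), z, total. returns when done or tangential drag (averaged) beyond ft_lim"""
    c=np.array(st["c"]);end=st["total"]+turn_deg
    while st["total"]<end-1e-6:
        st["total"]+=step; a=np.radians(st["a0"]-st["total"])
        r=np.array([np.cos(a),np.sin(a)]);t=np.array([np.sin(a),-np.cos(a)])
        p=c+48*r
        hit=robot.move_linear((p[0],p[1],st["z"]),speed=speed,f_stop=35)
        f=F()-np.array(st["f0"]);fr=f[:2]@r;ft=-f[:2]@t
        q=np.array(robot.current_tcp_pos())[:2]-c;lag=np.linalg.norm(q)-48
        c+=np.clip(gain*fr,-.5,.5)*r
        if verbose: print(st["total"],"fr %.1f drag %.1f fz %.1f c"%(fr,ft,f[2]),c,"t %.2f"%robot.current_t())
        if hit or (ft_lim and ft>ft_lim): print("stop",hit,ft); break
    st["c"]=c.tolist(); json.dump(st,open("st.json","w"))
E
python3 - <<'E'
from wind import *
o=[np.pi,0,np.radians(91.5)]
robot.move_ptp((577,115,400),o)
f0=F()
print(robot.move_linear((577,115,293),speed=150,f_stop=8),robot.current_tcp_pos())
robot.move_gripper(0.0)
print(robot.current_gripper_width()*93,robot.current_tcp_pos(),F()-f0,robot.current_t())
st=dict(c=[577,163],a0=-90,total=0,z=293,f0=f0.tolist())
wind(st,90)
E
```

```text
False [577.6 114.4 294.1]
19.67565214364533 [577.2 115.  293.1] [ 1.3  0.9 -0.4] 18.15Traceback (most recent call last):
  File "<stdin>", line 9, in <module>
  File "wind.py", line 15, in wind
    c+=np.clip(gain*fr,-.5,.5)*r
numpy._core._exceptions._UFuncOutputCastingError: Cannot cast ufunc 'add' output from dtype('float64') to dtype('int64') with casting rule 'same_kind'
```

```bash
sed -i 's/np.array(st\["c"\])/np.array(st["c"],float)/' wind.py; python3 - <<'E'
from wind import *
st=dict(c=[577.,163.],a0=-90,total=15,z=293,f0=[0,0,0])
print(F(),robot.current_tcp_pos(),robot.current_finger_force())
wind(st,90)
E
```

```text
[-2.7  0.9  0.8] [563.6 116.9 293.1] 30.00019669532776
30 fr 2.3 drag -2.5 fz 1.7 c [576.9 162.9] t 18.73
45 fr 1.8 drag -2.2 fz 2.9 c [576.9 162.8] t 19.02
60 fr 2.9 drag -1.8 fz 3.5 c [576.8 162.8] t 19.32
75 fr 3.6 drag -2.2 fz 3.6 c [576.6 162.7] t 19.61
90 fr 4.1 drag -2.2 fz 3.1 c [576.4 162.7] t 19.90
105 fr 3.2 drag -2.7 fz 3.3 c [576.2 162.8] t 20.19
```

```bash
python3 - <<'E'
from wind import *
st=json.load(open("st.json"))
wind(st,315,ft_lim=1.5)
E
```

```text
120 fr 2.5 drag -2.3 fz 2.8 c [576.1 162.8] t 20.48
135 fr 2.4 drag -2.1 fz 1.9 c [576.  162.9] t 20.77
150 fr 3.3 drag -1.7 fz 2.2 c [575.9 163. ] t 21.07
165 fr 2.0 drag -1.9 fz 2.1 c [575.9 163.1] t 21.36
180 fr 2.4 drag -2.1 fz 2.1 c [575.9 163.3] t 21.65
195 fr 2.7 drag -2.4 fz 1.6 c [576.  163.4] t 21.94
210 fr 2.6 drag -2.0 fz 2.7 c [576.  163.5] t 22.23
225 fr 4.4 drag -2.2 fz 2.0 c [576.2 163.7] t 22.52
240 fr 3.5 drag -2.1 fz 2.4 c [576.3 163.8] t 22.82
255 fr 2.5 drag -2.6 fz 2.1 c [576.5 163.8] t 23.11
270 fr 3.8 drag -2.4 fz 2.2 c [576.6 163.8] t 23.40
285 fr 4.6 drag -2.4 fz 2.3 c [576.9 163.7] t 23.69
300 fr 3.6 drag -1.8 fz 3.1 c [577.  163.6] t 23.98
315 fr 3.3 drag -1.4 fz 5.2 c [577.1 163.5] t 24.27
330 fr 4.3 drag -2.3 fz 3.7 c [577.2 163.3] t 24.57
345 fr 4.2 drag -1.5 fz 4.7 c [577.3 163.1] t 24.86
360 fr 5.3 drag -2.1 fz 5.6 c [577.3 162.9] t 25.15
375 fr 5.2 drag -2.5 fz 5.4 c [577.2 162.6] t 25.44
390 fr 4.0 drag -2.0 fz 5.7 c [577.1 162.4] t 25.73
405 fr 4.3 drag -2.2 fz 5.6 c [577.  162.3] t 26.02
420 fr 3.3 drag -2.1 fz 6.1 c [576.8 162.2] t 26.32
```

```bash
python3 - <<'E'
from wind import *
st=json.load(open("st.json"))
wind(st,660,ft_lim=-0.2)
E
```

```text
435 fr 3.3 drag -2.5 fz 6.7 c [576.7 162.2] t 26.61
450 fr 2.3 drag -1.7 fz 6.5 c [576.6 162.2] t 26.90
465 fr 3.4 drag -2.8 fz 5.7 c [576.4 162.2] t 27.19
480 fr 1.5 drag -1.7 fz 4.2 c [576.3 162.2] t 27.48
495 fr 2.8 drag -1.8 fz 5.1 c [576.2 162.3] t 27.77
510 fr 2.2 drag -2.1 fz 4.8 c [576.2 162.4] t 28.07
525 fr 1.7 drag -1.2 fz 5.5 c [576.2 162.5] t 28.36
540 fr 2.2 drag -1.1 fz 5.3 c [576.2 162.6] t 28.65
555 fr 3.0 drag -1.3 fz 4.7 c [576.2 162.8] t 28.94
570 fr 2.6 drag -1.5 fz 4.8 c [576.3 162.9] t 29.23
585 fr 2.7 drag -2.1 fz 4.3 c [576.4 163. ] t 29.52
600 fr 1.9 drag -1.4 fz 4.6 c [576.4 163. ] t 29.82
615 fr 1.1 drag -0.5 fz 5.2 c [576.5 163. ] t 30.11
630 fr 1.3 drag -0.7 fz 5.0 c [576.6 163. ] t 30.40
645 fr -0.1 drag 0.2 fz 5.2 c [576.6 163. ] t 30.69
stop False 0.1601408014465485
```

```bash
python3 - <<'E'
from wind import *
st=json.load(open("st.json"))
wind(st,15)
robot.move_gripper(0.5); robot.sleep(0.3)
p=robot.current_tcp_pos()
robot.move_linear((p[0],p[1],400),speed=150)
robot.move_ptp((350,300,400),[np.pi,0,np.radians(120)])
robot.sleep(0.3)
a=grab("side");print(robot.current_t(),F())
s0=cv2.imread("pics/side0.png")
f=lambda i:cv2.resize(i[125:265,285:385],(400,560),interpolation=cv2.INTER_CUBIC)
cv2.imwrite("pics/end.png",np.hstack([f(s0),f(a["img"])]))
E
```

```text
660 fr -0.1 drag -0.1 fz 5.0 c [576.5 163. ] t 30.98
34.35 [ 0.1 -1.  -0.9]
```

View pics/end.png

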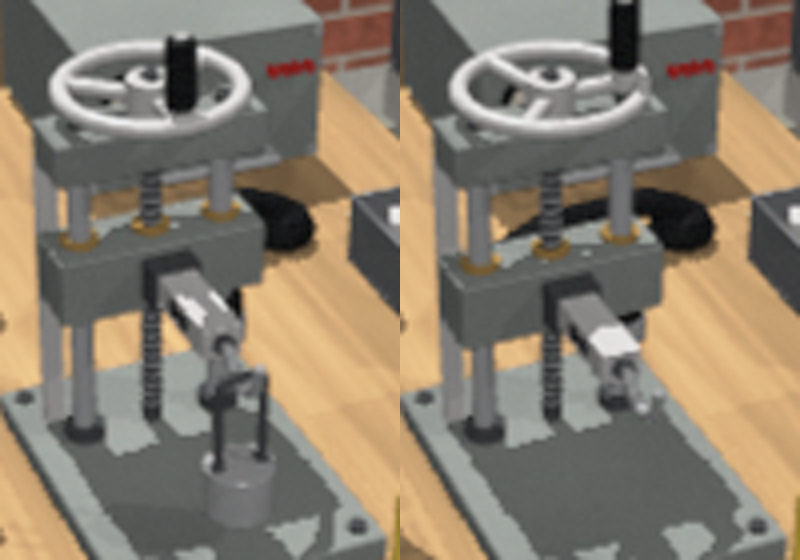

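The right panel shows the crosshead about 18 mm lower, the hook empty and the handle at about -30°, as expected. The bar mostly hides the buffer, near (628,325), so I'll check the buffer height numerically.

```bash
python3 - <<'E'
from h import *
import pickle
S=pickle.load(open("side0.pkl","rb")); a=grab("side")
b0=S["img"];b1=a["img"]
# far column axis (627.5,162.5); print brightness along visible front-right of it
for off in (0,10,15):
  print("off",off)
  for z in range(130,58,-3):
    u,v=proj(S,(627.5+off*.94,162.5-off*.34,z)); u,v=int(round(u)),int(round(v))
    print(z,(u,v),b0[v,u].tolist(),b1[v,u].tolist())
E
```

```text
off 0
130 (340, 192) [90, 93, 90] [90, 93, 91]
127 (340, 193) [89, 93, 89] [92, 95, 92]
124 (340, 194) [89, 92, 88] [89, 91, 89]
121 (340, 195) [90, 94, 90] [91, 93, 90]
118 (340, 196) [93, 96, 93] [91, 94, 91]
115 (340, 197) [93, 95, 93] [91, 94, 91]
112 (340, 198) [93, 93, 92] [91, 93, 91]
109 (340, 199) [143, 141, 139] [89, 92, 89]
106 (340, 199) [143, 141, 139] [89, 92, 89]
103 (340, 200) [208, 207, 206] [90, 94, 90]
100 (340, 201) [209, 211, 213] [90, 92, 90]
97 (340, 202) [175, 176, 177] [89, 92, 89]
94 (340, 203) [137, 139, 139] [79, 81, 78]
91 (340, 204) [138, 139, 140] [21, 21, 20]
88 (340, 205) [139, 139, 140] [88, 89, 88]
85 (340, 206) [143, 145, 145] [174, 175, 175]
82 (340, 207) [147, 148, 150] [218, 219, 221]
79 (340, 208) [110, 111, 113] [226, 228, 229]
76 (340, 209) [52, 51, 50] [226, 227, 228]
73 (340, 210) [65, 64, 64] [226, 227, 228]
70 (340, 210) [65, 64, 64] [226, 227, 228]
67 (340, 211) [90, 89, 89] [225, 226, 228]
64 (340, 212) [89, 88, 88] [218, 219, 221]
61 (340, 213) [91, 91, 91] [171, 173, 175]
off 10
130 (344, 192) [89, 92, 89] [93, 95, 93]
127 (344, 193) 
[... 1352 characters left out ...]
[89, 91, 88]
103 (346, 200) [119, 168, 208] [89, 92, 89]
100 (346, 201) [117, 164, 201] [91, 100, 104]
97 (346, 202) [119, 156, 189] [107, 131, 149]
94 (346, 203) [125, 156, 184] [125, 155, 182]
91 (346, 204) [117, 144, 170] [115, 143, 168]
88 (346, 205) [110, 138, 165] [107, 136, 162]
85 (346, 206) [111, 140, 166] [111, 141, 167]
82 (346, 207) [114, 147, 176] [111, 143, 173]
79 (346, 208) [115, 149, 179] [113, 147, 177]
76 (345, 209) [118, 126, 134] [101, 110, 118]
73 (345, 210) [118, 138, 159] [105, 134, 161]
70 (345, 210) [118, 138, 159] [105, 134, 161]
67 (345, 211) [130, 160, 188] [126, 171, 211]
64 (345, 212) [127, 158, 186] [129, 163, 193]
61 (345, 213) [124, 161, 192] [125, 154, 180]
```

```bash
python3 - <<'E'
from loc import *
print("crosshead edge v, start/now",[proj(S,(629,138,z)) for z in (125,106.7)])
for v in (203.5,204,204.5,205):
    e,r=ray(S,344,v); s=(145.6-e[1])/r[1]; print(v,(e+r*s).round(1),"buffer top",(e+r*s)[2]+16)
E
```

```text
crosshead edge v, start/now [(np.float64(344.35713546018405), np.float64(197.8895708745991)), (np.float64(344.2163034655998), np.float64(203.66818334164833))]
203.5 [631.6 145.6 102.1] buffer top 118.11047832966392
204 [631.7 145.6 100.5] buffer top 116.49441499118313
204.5 [631.7 145.6  98.9] buffer top 114.8761528283975
205 [631.8 145.6  97.3] buffer top 113.25568735065428
```

```bash
python3 -c "
from bench import robot
print(robot.current_t(),robot.hand_in())"
```

```text
the job is handed in; nothing more can be done
34.4 None
```

I handed the job in at 34.4 s without seeing a verdict: the test weight stands upright in the middle bay, and handle drag and the last side image both show the crosshead pressing on the buffer, though I never measured that force directly (roughly 65 N by the drag; the image suggests somewhat more).

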